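Flick the prep-day wheel on to today

TASK

The prep-day marker is a few days behind. With a fingertip, flick the edge of its toothed wheel forward (counter-clockwise seen from above, the way the arrow on its foot shows), click by click, until the tooth with the upright peg stands at the pointer; let the wheel come to rest one click short of it, then give it the last click. Do not run past the pointer, do not lift or shift the marker, and leave the shaker, the timer and the bowl alone.

Things in the scene. Friction and masses are not known exactly. Their poses are not given: they have to be found in the camera images.
- day_marker: Prep-day marker: loose weighted steel stand, 1.4 kg. Origin at the centre of its underside, z up, x from the wheel's axis to the pointer. Round foot 176 mm across, 10 mm high, with a raised arrow (look only) opposite the pointer; drum 70 mm across, up to 42 mm high, carrying the wheel; pointer post at x = 75 to 85 mm, 16 mm wide, 65 mm high. Elsewhere the wheel's edge is free all round.
- wheel_centre (a point): Centre of the toothed wheel on its upright axis, 52 mm above the worktop. Aluminium, 14 mm thick (45 to 59 mm above the worktop): disc 72 mm across with 7 equal teeth, 10 mm wide, round-ended, reaching 66 mm from the axis. At rest the teeth stand at 0, +-51.4, +-102.9 and +-154.3 degrees from the marker's x axis.
- pointer_tip (a point): Tip of the fixed pointer, 69.5 mm from the wheel's axis on the marker's x axis, 60 mm above the worktop.
- peg_top (a point): Top of the upright peg (round, 16 mm across, standing 18 mm above the wheel) on the one marked tooth, 56 mm from the wheel's axis, 77 mm above the worktop; it turns with the wheel.
- day_wheel (a joint): Turn of the wheel, rad: 0 = peg's tooth at the pointer; grows forward (counter-clockwise from above). One click = 2 pi / 7 = 0.898; it starts at rest 2, 3 or 4 clicks behind (-1.80, -2.69, -3.59). Sprung clicks: a tooth takes about 1 to 3 N; pushed past half a click the wheel moves on to the next click by itself within 0.5 s; let go before that, it springs back.
- shaker: Steel shaker with a domed cap, 69 mm across, 96 mm high, origin under its centre. Bystander, loose.
- kitchen_timer: Round kitchen timer with a bar grip on top, 62 mm across, 54 mm high, origin under its centre. Bystander, loose.
- bowl: Small steel bowl, 115 mm across, 38 mm high, origin under its centre. Bystander, loose.
- front_gap (a point): Fixed point on the marker opposite the pointer, 60 mm from the wheel's axis, 52 mm above the worktop. Whenever the wheel rests in a click this is the middle of the gap between two teeth, about 35 mm wide at 52 mm and 42 mm wide at 60 mm from the axis; a fingertip can come down here to push the next tooth.
Not all that is in view belongs to the job. Of the things that look like the day_marker, the larger one is meant.

How it is judged:
On the way:
1. the wheel has come to rest one click short of the pointer (value of joint day_wheel between -1.05 and -0.75 rad and velocity of joint day_wheel between -0.1 and 0.1 rad/s), for 0.2 s.
At the end, for the whole second after the job is handed in: The wheel rests in its click with the peg's tooth at the pointer (within 0.12 rad), the marker stands upright within 20 mm of where it stood, and so do the shaker, the timer and the bowl (value of joint day_wheel between -0.12 and 0.12 rad and velocity of joint day_wheel between -0.1 and 0.1 rad/s and distance of each of day_marker, shaker, kitchen_timer, bowl from where it was at the start of the episode below 0.02 m and angle between day_marker's own z axis and vertical below 0.05 rad); the robot touches nothing.
It fails at once if the wheel runs past the pointer by half a click (value of joint day_wheel above 0.45 rad).
It fails at once if the marker is lifted or tipped (height (world z) of day_marker above 0.008 m or angle between day_marker's own z axis and vertical above 0.15 rad).
It fails at once if the marker is shifted by more than 20 mm (distance of day_marker from where it was at the start of the episode above 0.02 m).
It fails at once if a bystander is moved by more than 20 mm (distance of any of shaker, kitchen_timer, bowl from where it was at the start of the episode above 0.02 m).
It also fails if it takes over 64 s, if anything falls off the work surface, if the arm or the gripper's body presses on something with over 40 N, if the wrist force passes 120 N, or if a joint passes its speed limit or range.

ROBOT

A 6-joint arm with a two-finger parallel gripper is mounted at the origin on a cart in front of the work surface, level with it; the furniture and walls round the work are solid. World frame = base frame: x ahead of the robot, y to its left, z up, the work surface at z = 0. Lengths are in m, angles in rad, forces in N, time in s.
With the tool pointing down it reaches from about 0.375 to 0.975 m from the base axis. Payload 3.8 kg.
Tool frame: the origin (TCP) lies midway between the tips of the shut fingers; the grasp point (between the pads) lies 19 mm behind it; z points along the fingers, y is the direction in which the jaws open and shut (so a half turn about z gives the same grasp; the last joint's range is limited). The gripper opens to 85 mm and grips with 20 to 120 N. Pads are 22 mm wide; open, the fingers measure 114 mm over their backs; the gripper's body (76 mm by 85 mm) begins 54 mm behind the grasp point. The pads swing forward as they close: fully open they stand 13 mm farther back than shut.
Start: joints at [-1.24, 0.264, 1.604, -0, 1.274, -0.037], TCP at [0.243, -0.63, 0.231] pointing down, gripper open.
Joint ranges: [-2.63, 2.63], [-0.94, 2.18], [0.31, 2.57], [-1.31, 4.45], [0, 2.66], [-2.55, 2.55]. Speed limits (rad/s): [2.57, 2.57, 3.14, 3.14, 3.14, 3.14].

INTERFACE

Orientations are given as a rotation vector (axis times angle).
In Python, from workcell import bot gives the robot as it stands.
- The arm moves only by the tool drive_tool, never from a script. Its argument "deltas" is a list of rows, each an object with "hand": the opening, from 0 (shut) to 1 (fully open); "offset": the shift along the world's x, y, z in cm, a list of three; "angular": the turn, a rotation vector about the world's x, y, z in degrees, a list of three. A call has 1 to 8 rows; each row is the pose to reach, as a shift and turn from the pose commanded when the call began; what a row does not reach only later rows make up. A row lasts 1/8 s, in which the tool goes at most 62.5 mm and 10.7 degrees, less where a joint would pass 70% of its speed; a pose out of reach is approached as far as the arm can. A call with a gripper value outside its range is refused whole. The fingers move at their own pace and stop on an object; "force" is the grip in N (left out, the last holds). Time passes only in rows, so rows that repeat a pose let the fingers close. It gives the time, the measured TCP pose, the force and the opening at its end, in the units of the state.
- bot.read_state(): the state, without advancing time (a new reading comes with each control period).
- bot.read_camera(name): name is "scene" or "top" or "wrist"; returns a dict with "frame" (480x640x3 uint8, blue, green, red), "mtx" (3x3 intrinsics, pixels), "R" (3x3) and "t" (3): a world point X has camera coordinates R X + t. Camera axes: x right, y down, z forward; pixel columns grow to the right and rows downward; lengths in m; the calibration is good to about 2 mm. A picture is of the moment at which its call begins. There is no depth.
- bot.finish_job(): hands the job in, once; it reports no verdict.
The state is a dict: "time": time; "q": joint angles; "joint_vel": joint speeds; "joint_torque": joint torques, N m; "tool_pos": TCP position; "tcp_rot": TCP orientation; "wrist_force": force on the tool from outside, world axes, zero at the start; "torque": the same for the moment, N m; "width": opening from 0.0 (shut) to 1.0 (fully open).
Only numpy, scipy, OpenCV 4.12 (cv2) and the standard library are available. Lean on these libraries where they do the work, as an engineer would, in place of code of your own. Each camera call takes 0.05 s, during which the arm holds its last target. There are 200 camera calls.

## Working session

There is one attempt and no reset: what is moved stays moved. The work goes in short steps, Python scripts to look and compute and a tool call to move; the robot and the scene stay as the last step left them, time stands still between calls to the robot, and variables do not carry over. Pictures are saved under pics/ and viewed, about 8 in all and at most 12, crops included, and the job is handed in when it is done.

Besides the shell and the picture viewer there is one more tool, called after "Request:" by a JSON object that holds its "method" and its "body". drive_tool: Moves the arm, as the interface text tells. Its arguments: {"type":"object","properties":{"deltas":{"type":"array"},"force":{"type":"number"}},"required":["deltas"]}

```bash
mkdir -p pics; python3 - <<'E'
from workcell import bot
import cv2
for n in("top","scene"):
    c=bot.read_camera(n); cv2.imwrite(f"pics/{n}0.png",c["frame"]); print(n,c["mtx"].round(1).tolist(),c["R"].round(3).tolist(),c["t"].round(3).tolist())
print(bot.read_state())
E
```

```text
top [[484.4, 0.0, 319.2], [0.0, 484.4, 241.5], [0.0, 0.0, 1.0]] [[0.028, -0.999, -0.028], [-0.996, -0.026, -0.081], [0.08, 0.03, -0.996]] [-0.195, 0.522, 0.947]
scene [[613.8, 0.0, 323.5], [0.0, 613.8, 229.5], [0.0, 0.0, 1.0]] [[0.554, -0.833, -0.004], [-0.376, -0.246, -0.893], [0.743, 0.496, -0.449]] [-0.46, 0.205, 0.882]
{'time': 0.1, 'q': array([-1.23987259e+00,  2.64674575e-01,  1.60526557e+00, -2.91358008e-06,
        1.27372543e+00, -3.69233993e-02]), 'joint_vel': array([ 3.41054553e-05, -1.34904878e-03, -2.78440690e-03, -1.77308472e-03,
       -3.35159666e-04,  6.01752309e-04]), 'joint_torque': array([-1.65775327e-04, -5.16708791e+01, -3.68589342e+01, -3.00169609e-05,
        6.29677379e-03, -1.22797755e-05]), 'tool_pos': array([ 0.24249584, -0.62920609,  0.23007353]), 'tcp_rot': array([-3.08658970e+00, -5.74187100e-01,  4.80945631e-04]), 'wrist_force': array([-0.55642051,  0.54875579, -0.92490896]), 'torque': array([-0.01823262,  0.04368972, -0.02174434]), 'width': 1.001447385095511}
```

View pics/top0.png

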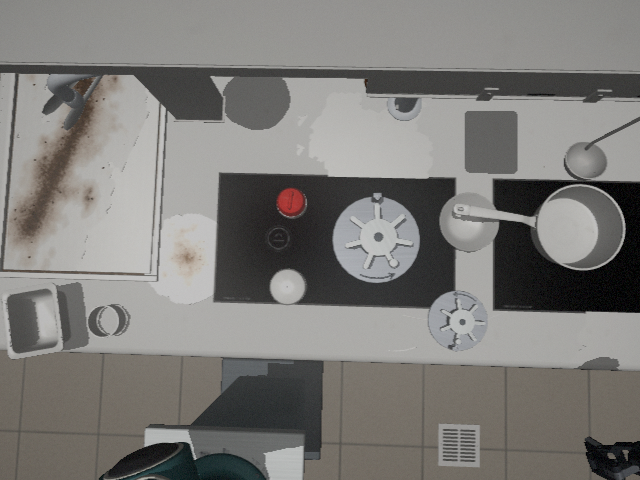

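View pics/scene0.png

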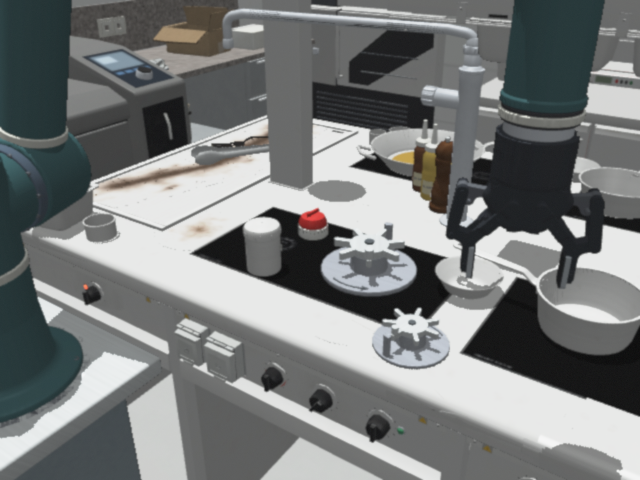

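```bash
cat > h.py <<'E'
import numpy as np, cv2
from workcell import bot
from scipy.spatial.transform import Rotation as Ro
def ray(c,uv,z):
    d=c["R"].T@np.linalg.inv(c["mtx"])@np.array([*uv,1.]); o=-c["R"].T@c["t"]
    return o+d*(z-o[2])/d[2]
def proj(c,X):
    p=c["mtx"]@(c["R"]@np.asarray(X)+c["t"]); return p[:2]/p[2]
E
python3 - <<'E'
from h import *
c=bot.read_camera("top")
# foot ellipse: bright blob
g=cv2.cvtColor(c["frame"],6)
cv2.imwrite("pics/crop0.png",cv2.resize(c["frame"][180:300,310:470],None,fx=5,fy=5,interpolation=cv2.INTER_CUBIC))
print(ray(c,(378,237),.059),ray(c,(377,197),.065),ray(c,(393,263),.077),ray(c,(376,240),.01))
print(Ro.from_rotvec(bot.read_state()["tcp_rot"]).as_matrix().round(3))
E
```

```text
[ 0.53563009 -0.29389858  0.059     ] [ 0.61151367 -0.29006834  0.065     ] [ 0.48618212 -0.3208991   0.077     ] [ 0.53403741 -0.29449279  0.01      ]
[[ 0.933  0.36  -0.001]
 [ 0.36  -0.933  0.002]
 [ 0.    -0.002 -1.   ]]
```

View pics/crop0.png

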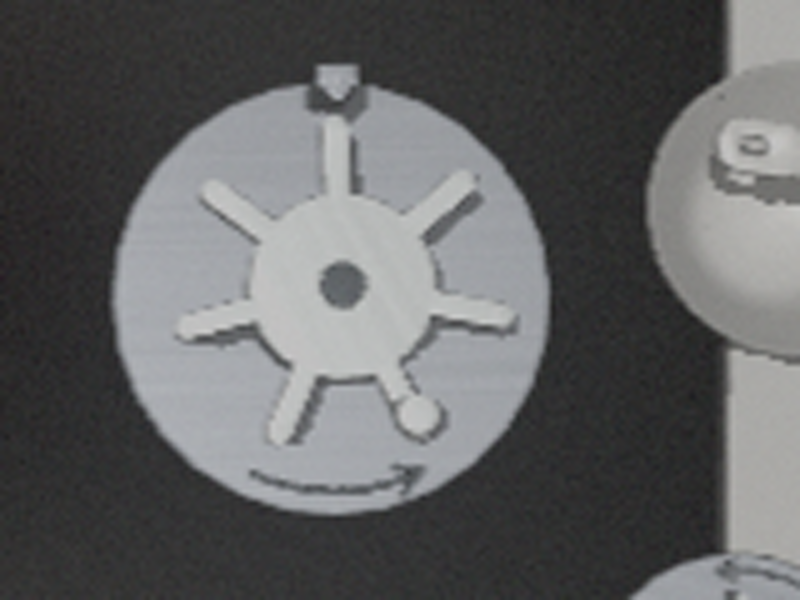

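Request:
{"method": "drive_tool", "body": {"deltas": [{"hand":0.5,"offset":[3,4,0],"angular":[0,0,9]},{"hand":0,"offset":[6,8.5,0],"angular":[0,0,18]},{"hand":0,"offset":[9,13,0],"angular":[0,0,27]},{"hand":0,"offset":[12,17.5,0],"angular":[0,0,36]},{"hand":0,"offset":[15,22,0],"angular":[0,0,45]},{"hand":0,"offset":[18,26.5,0],"angular":[0,0,54]},{"hand":0,"offset":[20.5,30,0],"angular":[0,0,63]},{"hand":0,"offset":[22.5,33.2,0],"angular":[0,0,72]}], "force": 40}}

```text
time: 1.15
tool_pos: [0.4684, -0.2961, 0.231]
tcp_rot: [-2.154, -2.286, -0.0]
wrist_force: [-0.4, -0.4, -0.5]
width: 0.004
```

Request:
{"method": "drive_tool", "body": {"deltas": [{"hand":0,"offset":[0,0,-4],"angular":[0,0,0]},{"hand":0,"offset":[0,0,-8],"angular":[0,0,0]},{"hand":0,"offset":[0,0,-11],"angular":[0,0,0]},{"hand":0,"offset":[0,0,-12],"angular":[0,0,0]},{"hand":0,"offset":[0,0,-12],"angular":[0,0,0]}]}}

```text
time: 1.78
tool_pos: [0.4674, -0.2977, 0.1109]
tcp_rot: [-2.16, -2.279, 0.0]
wrist_force: [0.6, -0.6, 1.3]
width: -0.0
```

```bash
python3 - <<'E'
from h import *
s=bot.read_state(); print(s["tool_pos"],s["width"],s["q"].round(2),s["wrist_force"]);print(Ro.from_rotvec(s["tcp_rot"]).as_matrix().round(3))
a=bot.read_camera("wrist")["frame"]; c=bot.read_camera("scene"); u,v=proj(c,s["tool_pos"]).astype(int); print(u,v)
b=c["frame"][max(v-150,0):v+90,max(u-160,0):u+160]
b=cv2.resize(b,(533,400)); a=cv2.resize(a,None,fx=.41,fy=.41)
w=np.zeros((400,800,3),np.uint8); w[:,:533]=b; w[:a.shape[0],533:533+a.shape[1]]=a[:,:267]
cv2.imwrite("pics/p1.png",w)
E
```

```text
[ 0.46739479 -0.29768193  0.11088722] -0.0002480534821294069 [-0.61  0.14  1.98 -0.    1.02 -0.67] [ 0.61381209 -0.57491608  1.31272229]
[[-0.054  0.999 -0.001]
 [ 0.999  0.054  0.001]
 [ 0.001 -0.001 -1.   ]]
351 231
```

View pics/p1.png

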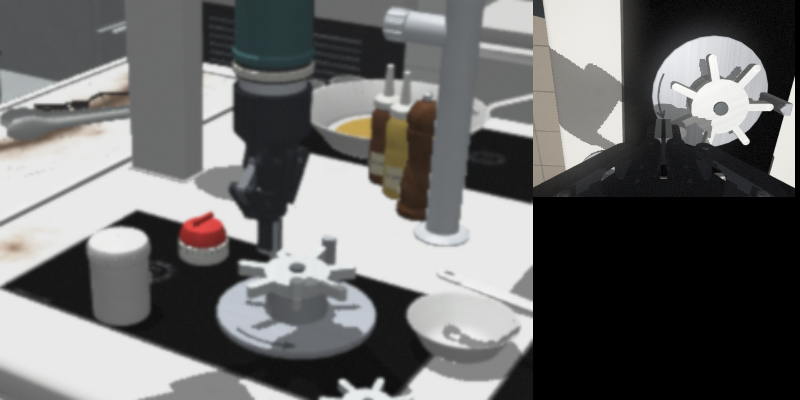

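Request:
{"method": "drive_tool", "body": {"deltas": [{"hand":0,"offset":[0,0,-2],"angular":[0,0,0]},{"hand":0,"offset":[0,0,-4],"angular":[0,0,0]},{"hand":0,"offset":[0,0,-5.2],"angular":[0,0,0]},{"hand":0,"offset":[0,0,-6.3],"angular":[0,0,0]},{"hand":0,"offset":[0,0,-6.3],"angular":[0,0,0]}]}}

```text
time: 2.5
tool_pos: [0.4674, -0.2977, 0.0479]
tcp_rot: [-2.16, -2.279, 0.0]
wrist_force: [0.4, 0.1, -0.5]
width: 0.003
```

```bash
python3 - <<'E'
from h import *
a=bot.read_camera("wrist")["frame"]; c=bot.read_camera("top")["frame"]
w=np.hstack([cv2.resize(a,(400,300)),cv2.resize(c[180:300,300:460],(400,300),interpolation=2)])
cv2.imwrite("pics/p2.png",w)
E
```

```text
(no output)
```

View pics/p2.png

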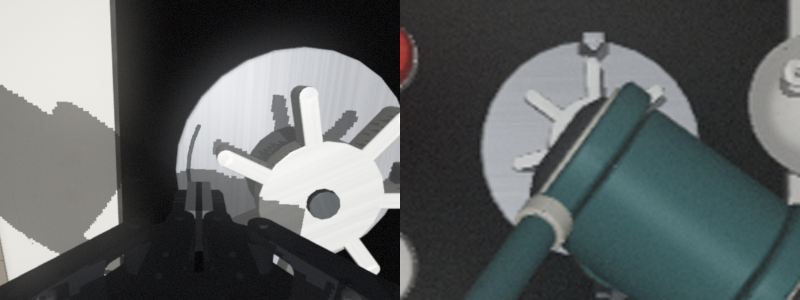

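Request:
{"method": "drive_tool", "body": {"deltas": [{"hand":0,"offset":[0.05,-0.6,0],"angular":[0,0,5]},{"hand":0,"offset":[0.17,-1.17,0],"angular":[0,0,10]},{"hand":0,"offset":[0.33,-1.75,0],"angular":[0,0,15]},{"hand":0,"offset":[0.53,-2.29,0],"angular":[0,0,20]},{"hand":0,"offset":[0.8,-2.8,0],"angular":[0,0,25]},{"hand":0,"offset":[1.09,-3.33,0],"angular":[0,0,30]},{"hand":0,"offset":[1.09,-3.33,0],"angular":[0,0,30]}]}}

```text
time: 3.48
tool_pos: [0.479, -0.3314, 0.0489]
tcp_rot: [1.499, 2.76, 0.0]
wrist_force: [-0.5, 0.0, 0.6]
width: -0.001
```

```bash
python3 - <<'E'
from h import *
s=bot.read_state(); print(s["tool_pos"],s["wrist_force"],s["torque"])
a=bot.read_camera("wrist")["frame"]; c=bot.read_camera("top")["frame"]
w=np.hstack([cv2.resize(a,(400,300)),cv2.resize(c[180:300,300:460],(400,300),interpolation=2)])
cv2.imwrite("pics/p3.png",w)
E
```

```text
[ 0.47897358 -0.33138693  0.04886854] [-0.47001378  0.03328302  0.57877734] [ 0.16912811  0.0585888  -0.00223022]
```

View pics/p3.png

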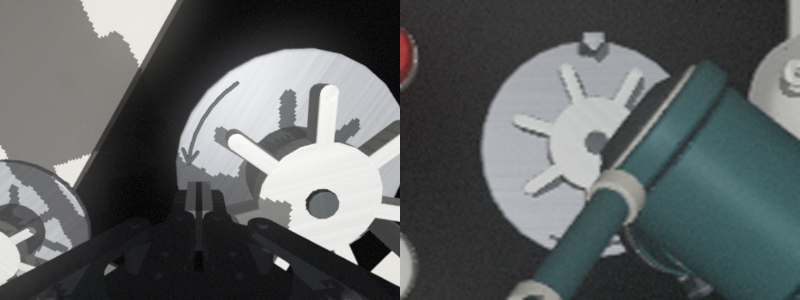

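Request:
{"method": "drive_tool", "body": {"deltas": [{"hand":0,"offset":[0.42,-0.57,0],"angular":[0,0,6]},{"hand":0,"offset":[0.73,-0.93,0],"angular":[0,0,10]},{"hand":0,"offset":[0.8,-1.02,0],"angular":[0,0,11]},{"hand":0,"offset":[0.8,-1.02,2],"angular":[0,0,11]},{"hand":0,"offset":[0.8,-1.02,4.5],"angular":[0,0,11]},{"hand":0,"offset":[0.8,-1.02,4.5],"angular":[0,0,11]},{"hand":0,"offset":[0.8,-1.02,4.5],"angular":[0,0,11]}]}}

```text
time: 4.45
tool_pos: [0.4866, -0.3413, 0.0936]
tcp_rot: [1.226, 2.892, -0.0]
wrist_force: [0.2, -0.0, 0.2]
width: 0.0
```

```bash
python3 - <<'E'
from h import *
s=bot.read_state(); print(s["tool_pos"],s["wrist_force"],s["torque"])
a=bot.read_camera("wrist")["frame"]; c=bot.read_camera("top")["frame"]
w=np.hstack([cv2.resize(a,(400,300)),cv2.resize(c[180:300,300:460],(400,300),interpolation=2)])
cv2.imwrite("pics/p4.png",w)
E
```

```text
[ 0.4865581  -0.34127141  0.09359413] [ 0.23890851 -0.0493163   0.24510225] [ 0.03449459 -0.01308726  0.00152685]
```

View pics/p4.png

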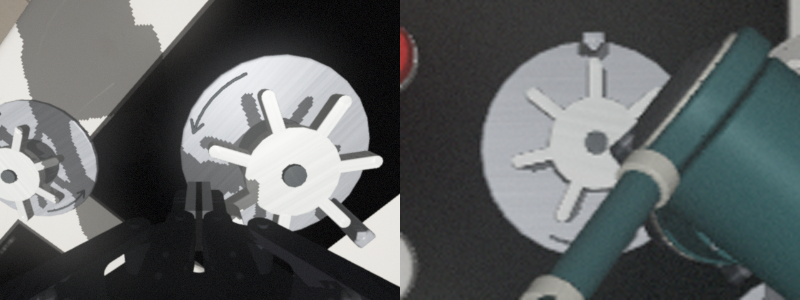

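Request:
{"method": "drive_tool", "body": {"deltas": [{"hand":0,"offset":[-0.4,1.1,0],"angular":[0,0,-10]},{"hand":0,"offset":[-0.9,2.2,0],"angular":[0,0,-20]},{"hand":0,"offset":[-1.4,3.3,0],"angular":[0,0,-30]},{"hand":0,"offset":[-1.9,4.35,0],"angular":[0,0,-41]},{"hand":0,"offset":[-1.9,4.35,0],"angular":[0,0,-41]}]}}

```text
time: 5.18
tool_pos: [0.4665, -0.2968, 0.0921]
tcp_rot: [-2.157, -2.281, 0.001]
wrist_force: [-0.6, 0.2, -0.6]
width: 0.004
```

```bash
python3 - <<'E'
from h import *
s=bot.read_state(); print(s["tool_pos"],s["wrist_force"],s["torque"])
a=bot.read_camera("wrist")["frame"]; c=bot.read_camera("scene")["frame"]
w=np.hstack([cv2.resize(a,(400,300)),cv2.resize(c[200:305,300:440],(400,300),interpolation=2)])
cv2.imwrite("pics/p5.png",w)
E
```

```text
[ 0.46653291 -0.2968029   0.09207699] [-0.59467589  0.16249987 -0.64220732] [ 0.02900677 -0.02809586 -0.03004632]
```

View pics/p5.png

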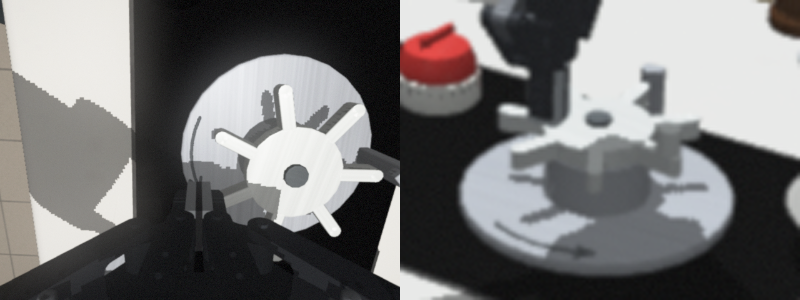

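Request:
{"method": "drive_tool", "body": {"deltas": [{"hand":0,"offset":[0,0,-2],"angular":[0,0,0]},{"hand":0,"offset":[0,0,-3.5],"angular":[0,0,0]},{"hand":0,"offset":[0,0,-4.5],"angular":[0,0,0]},{"hand":0,"offset":[0,0,-4.5],"angular":[0,0,0]}]}}

```text
time: 5.78
tool_pos: [0.4668, -0.2974, 0.047]
tcp_rot: [-2.159, -2.279, 0.001]
wrist_force: [0.1, 0.4, -0.7]
width: -0.002
```

Request:
{"method": "drive_tool", "body": {"deltas": [{"hand":0,"offset":[0.05,-0.6,0],"angular":[0,0,5]},{"hand":0,"offset":[0.17,-1.17,0],"angular":[0,0,10]},{"hand":0,"offset":[0.33,-1.75,0],"angular":[0,0,15]},{"hand":0,"offset":[0.53,-2.29,0],"angular":[0,0,20]},{"hand":0,"offset":[0.8,-2.8,0],"angular":[0,0,25]},{"hand":0,"offset":[1.09,-3.33,0],"angular":[0,0,30]},{"hand":0,"offset":[1.09,-3.33,0],"angular":[0,0,30]}]}}

```text
time: 6.65
tool_pos: [0.4786, -0.3316, 0.0487]
tcp_rot: [1.498, 2.761, -0.0]
wrist_force: [-1.8, -0.1, -0.0]
width: -0.002
```

Request:
{"method": "drive_tool", "body": {"deltas": [{"hand":0,"offset":[0.42,-0.57,0],"angular":[0,0,6]},{"hand":0,"offset":[0.73,-0.93,0],"angular":[0,0,10]},{"hand":0,"offset":[0.8,-1.02,0],"angular":[0,0,11]},{"hand":0,"offset":[0.8,-1.02,2],"angular":[0,0,11]},{"hand":0,"offset":[0.8,-1.02,4.5],"angular":[0,0,11]},{"hand":0,"offset":[0.8,-1.02,4.5],"angular":[0,0,11]},{"hand":0,"offset":[0.8,-1.02,4.5],"angular":[0,0,11]}]}}

```text
time: 7.52
tool_pos: [0.4866, -0.3413, 0.0936]
tcp_rot: [1.226, 2.892, -0.0]
wrist_force: [0.1, 0.9, 1.2]
width: -0.002
```

Request:
{"method": "drive_tool", "body": {"deltas": [{"hand":0,"offset":[-0.4,1.1,0],"angular":[0,0,-10]},{"hand":0,"offset":[-0.9,2.2,0],"angular":[0,0,-20]},{"hand":0,"offset":[-1.4,3.3,0],"angular":[0,0,-30]},{"hand":0,"offset":[-1.9,4.35,0],"angular":[0,0,-41]},{"hand":0,"offset":[-1.9,4.35,0],"angular":[0,0,-41]}]}}

```text
time: 8.15
tool_pos: [0.4663, -0.2966, 0.092]
tcp_rot: [-2.157, -2.281, 0.001]
wrist_force: [-1.1, -0.9, 0.2]
width: 0.001
```

```bash
python3 - <<'E'
from h import *
s=bot.read_state(); print(s["tool_pos"],s["wrist_force"],s["torque"])
a=bot.read_camera("wrist")["frame"]; c=bot.read_camera("scene")["frame"]
w=np.hstack([cv2.resize(a,(400,300)),cv2.resize(c[200:305,300:440],(400,300),interpolation=2)])
cv2.imwrite("pics/p6.png",w)
E
```

```text
[ 0.46630591 -0.29664405  0.09195451] [-1.06778325 -0.87879211  0.20533126] [ 0.01101563  0.00819561 -0.02162925]
```

View pics/p6.png

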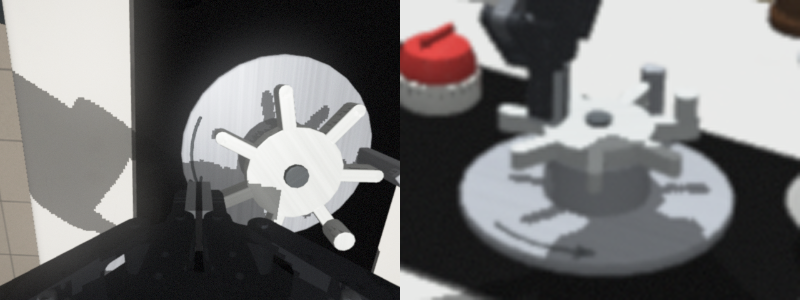

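The wrist view shows the peg at (343,240), one click short of the pointer, and the wheel is at rest. The scene crop shows it at (686,105). Next is the last click.

Request:
{"method": "drive_tool", "body": {"deltas": [{"hand":0,"offset":[0,0,0],"angular":[0,0,0]},{"hand":0,"offset":[0,0,0],"angular":[0,0,0]},{"hand":0,"offset":[0,0,0],"angular":[0,0,0]},{"hand":0,"offset":[0,0,-2],"angular":[0,0,0]},{"hand":0,"offset":[0,0,-3.5],"angular":[0,0,0]},{"hand":0,"offset":[0,0,-4.5],"angular":[0,0,0]},{"hand":0,"offset":[0,0,-4.5],"angular":[0,0,0]}]}}

```text
time: 9.12
tool_pos: [0.4667, -0.2973, 0.0471]
tcp_rot: [-2.159, -2.279, 0.001]
wrist_force: [-0.6, 0.7, -0.3]
width: 0.003
```

Request:
{"method": "drive_tool", "body": {"deltas": [{"hand":0,"offset":[0.05,-0.6,0],"angular":[0,0,5]},{"hand":0,"offset":[0.17,-1.17,0],"angular":[0,0,10]},{"hand":0,"offset":[0.33,-1.75,0],"angular":[0,0,15]},{"hand":0,"offset":[0.53,-2.29,0],"angular":[0,0,20]},{"hand":0,"offset":[0.8,-2.8,0],"angular":[0,0,25]},{"hand":0,"offset":[1.09,-3.33,0],"angular":[0,0,30]},{"hand":0,"offset":[1.09,-3.33,0],"angular":[0,0,30]}]}}

```text
time: 10.0
tool_pos: [0.4785, -0.3316, 0.0487]
tcp_rot: [1.499, 2.761, -0.001]
wrist_force: [-2.3, -1.5, 0.5]
width: -0.002
```

Request:
{"method": "drive_tool", "body": {"deltas": [{"hand":0,"offset":[0.42,-0.57,0],"angular":[0,0,6]},{"hand":0,"offset":[0.73,-0.93,0],"angular":[0,0,10]},{"hand":0,"offset":[0.8,-1.02,0],"angular":[0,0,11]},{"hand":0,"offset":[0.8,-1.02,2],"angular":[0,0,11]},{"hand":0,"offset":[0.8,-1.02,4.5],"angular":[0,0,11]},{"hand":0,"offset":[0.8,-1.02,4.5],"angular":[0,0,11]},{"hand":0,"offset":[0.8,-1.02,8],"angular":[0,0,11]}]}}

```text
time: 10.88
tool_pos: [0.4842, -0.3395, 0.1259]
tcp_rot: [-1.224, -2.887, -0.003]
wrist_force: [0.1, 0.4, -0.2]
width: -0.002
```

Request:
{"method": "drive_tool", "body": {"deltas": [{"hand":0,"offset":[0,0,5],"angular":[0,0,0]},{"hand":0,"offset":[-3,0,10],"angular":[0,0,0]},{"hand":0,"offset":[-6,0,12],"angular":[0,0,0]},{"hand":0,"offset":[-7,-5,12],"angular":[0,0,0]},{"hand":0,"offset":[-7,-10,12],"angular":[0,0,0]},{"hand":0,"offset":[-7,-15,12],"angular":[0,0,0]},{"hand":0,"offset":[-7,-18,12],"angular":[0,0,0]},{"hand":0,"offset":[-7,-18,12],"angular":[0,0,0]}]}}

```text
time: 11.88
tool_pos: [0.4157, -0.5229, 0.2472]
tcp_rot: [-1.229, -2.89, -0.0]
wrist_force: [-0.5, 1.9, -0.4]
width: 0.003
```

```bash
python3 - <<'E'
from h import *
s=bot.read_state(); print(s["tool_pos"],s["wrist_force"])
a=bot.read_camera("top")["frame"][160:310,230:510]; o=cv2.imread("pics/top0.png")[160:310,230:510]
cv2.imwrite("pics/p7.png",np.vstack([cv2.resize(x,(560,300),interpolation=2) for x in(o,a)]))
E
```

```text
[ 0.415733   -0.52293835  0.24715593] [-0.49440618  1.90719547 -0.36193977]
```

View pics/p7.png

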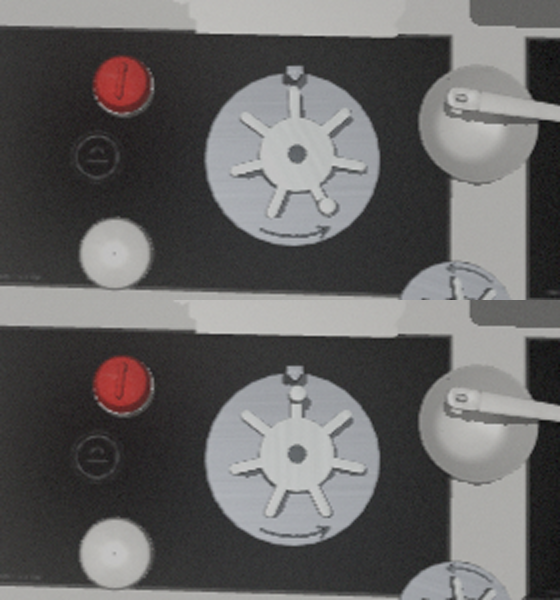

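```bash
python3 - <<'E'
from h import *
c=bot.read_camera("top"); C=ray(c,(378.4,236.8),.059)
for uv,z in(((377.2,199.6),.06),((378.5,206.6),.077)):
    d=ray(c,uv,z)-C; print(np.arctan2(d[1],d[0]),np.hypot(*d[:2]))
print(bot.finish_job())
E
```

```text
0.051393649281763445 0.07143624456623805
0.04521936453739634 0.05528020708906607
the job is handed in; nothing more can be done
None
```

The peg's tooth now stands at the pointer and the job is handed in at about 12 s of the 64 s allowed. No verdict comes back.

- **Moves:** The wheel started three clicks behind. I turned it forward with three separate fingertip pushes on the tooth beside the front gap, lifting clear after each one. It came to rest one click short before I gave it the last click.
- **One click short:** The wrist and scene pictures both showed the peg one tooth from the pointer with the wheel at rest. The wheel then stood untouched for at least 0.4 s.
- **Final position:** In the top camera, the peg and the pointer lie in the same direction from the wheel's centre, within about 0.01 rad (limit 0.12).
- **Marker and bystanders:** Compared with the first top picture, the marker, shaker, timer and bowl show no visible shift. I judged this by eye and did not measure it.
- **Arm:** The gripper was lifted to 0.25 m and moved well away. Wrist force never read above about 3 N.

After the first click the peg was hidden behind the gripper. I inferred its position because none of the teeth I could see carried it. The second click confirmed that. No check failed or disagreed.

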